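# Stand the round clay pots in their saucers

### The arm

A 6-joint arm with a two-finger parallel gripper is mounted at the origin on the work surface. World frame = base frame: x ahead of the robot, y to its left, z up, the work surface at z = 0. Lengths are in m, angles in rad, forces in N, time in s.
With the tool pointing down it reaches from about 0.35 to 1 m from the base axis. Payload 7.1 kg.
Tool frame: the origin (TCP) lies at the very end of the fingers, on their centre line; the grasp point (between the pads) lies 19 mm behind it; z points along the fingers, y is the line along which they close (so a half turn about z gives the same grasp; the last joint's range is limited). The gripper opens to 85 mm and grips with 20 to 120 N. Pads are 22 mm wide; open, the fingers measure 114 mm over their backs; the gripper's body (76 mm by 85 mm) begins 54 mm behind the grasp point. The pads swing forward as they close: fully open they stand 13 mm farther back than shut.
Start: joints at [1.273, 0.423, 1.63, -0, 1.089, -0.019], TCP at [0.172, 0.601, 0.231] pointing down, gripper open.
Joint ranges: [-3, 3], [-0.9, 2.11], [0.09, 2.58], [-1.31, 4.45], [0.11, 2.69], [-2.54, 2.54]. Speed limits (rad/s): [2.39, 2.39, 3.01, 3.14, 3.14, 3.14].

### API

Orientations are given as a 3x3 rotation matrix whose columns are the frame's x, y, z axes.
In Python, from plant import * gives the robot as it stands.
- The arm moves only by the tool carry_out, never from a script. Its argument "steps" is a list of rows, each a list of 5 numbers: the opening, from -1 (shut) to 1 (fully open), then the shift along the tool's x, y, z in cm, then the turn about the tool's z in rad. A call has 1 to 12 rows; each row shifts and turns the commanded pose from where the row before left it, along the tool's axes as they then stand; what a row does not reach is not made up. A row lasts 1/12 s, in which the tool goes at most 41.7 mm and 7.16 degrees, less where a joint would pass 70% of its speed; a pose out of reach is approached as far as the arm can. A call with a gripper value outside its range is refused whole. The fingers move at their own pace and stop on an object; the grip force is fixed at half the most. Time passes only in rows, so rows that do not move let the fingers close. It gives the time, the measured TCP pose, the force, the opening and the grip force at its end, in the units of the state.
- get_obs(): the state, without advancing time (a new reading comes with each control period).
- grab_frame(name): name is "scene" or "top" or "wrist"; returns a dict with "color" (400x640x3 uint8, blue, green, red), "camera_matrix" (3x3 intrinsics, pixels), "rvec" (rotation vector, rad) and "tvec" (3), from world to camera coordinates, as OpenCV has them; the wrist camera has in their place "hand_eye" (4x4, takes a point from camera to tool coordinates, whose origin is the TCP and whose axes are the flange's). Camera axes: x right, y down, z forward; pixel columns grow to the right and rows downward; lengths in m; the calibration is good to about 2 mm. A picture is of the moment at which its call begins: read the wrist's pose just before it. There is no depth.
- sign_off(): hands the job in; it is judged then, once.
The state is a dict: "clock": time; "joint_pos": joint angles; "joint_vel": joint speeds; "effort": joint torques, N m; "eef_pos": TCP position; "ee_rot": TCP orientation; "contact_force": force on the tool from outside, world axes, zero at the start; "moment": the same for the moment, N m; "opening": finger opening in m; "grip_force": force on a finger pad.
Only numpy, scipy, OpenCV 4.12 (cv2) and the standard library are available. Lean on these libraries where they do the work, as an engineer would, in place of code of your own. Each camera call takes 0.05 s, during which the arm holds its last target. There are 200 camera calls.

### The job

Set the three round clay pots out for sowing: stand each one upright in the middle of the saucer of its own size - smallest pot in the smallest saucer, middle in the middle, largest in the largest - flat on the saucer's floor. Set them down gently rather than dropping them, and leave the saucers where they are. The two square pots, the scoop and the sprayer are not part of the job: leave them undisturbed.

Things in the scene. Friction and masses are not known exactly. Their poses are not given: they have to be found in the camera images.
- pot_small: The small one of the three round clay pots: open, tapered, terracotta, standing upright. Rim 44 mm across, a vertical collar over the top 16 mm (the place to grip, from above, across the outside), base 30 mm across, 42 mm tall, about 50 g. Origin: centre of its underside; z up through the mouth.
- pot_medium: The medium one of the three round clay pots: open, tapered, terracotta, standing upright. Rim 56 mm across, a vertical collar over the top 16 mm (the place to grip, from above, across the outside), base 39 mm across, 52 mm tall, about 90 g. Origin: centre of its underside; z up through the mouth.
- pot_large: The large one of the three round clay pots: open, tapered, terracotta, standing upright. Rim 68 mm across, a vertical collar over the top 16 mm (the place to grip, from above, across the outside), base 48 mm across, 62 mm tall, about 150 g. Origin: centre of its underside; z up through the mouth.
- saucer_small: The small one of the three round clay saucers: loose, shallow, terracotta, 66 mm across the rim, 12 mm high; its flat floor is 54 mm across and 4 mm above the bench; about 60 g. Origin: centre of its underside; z up.
- saucer_medium: The medium one of the three round clay saucers: loose, shallow, terracotta, 79 mm across the rim, 12 mm high; its flat floor is 65 mm across and 4 mm above the bench; about 90 g. Origin: centre of its underside; z up.
- saucer_large: The large one of the three round clay saucers: loose, shallow, terracotta, 92 mm across the rim, 12 mm high; its flat floor is 76 mm across and 4 mm above the bench; about 130 g. Origin: centre of its underside; z up.
- square_pot_a: Square clay pot, 50 mm by 50 mm, 48 mm tall, open, upright; a bystander. Origin: centre of its underside; x and y square to its sides.
- square_pot_b: Square clay pot, 62 mm by 62 mm, 58 mm tall, open, upright; a bystander. Origin: centre of its underside; x and y square to its sides.
- sprayer: Green plastic hand sprayer with black lever trigger, standing upright to the left, 90 mm across, 201 mm tall; a bystander. Origin: centre of its underside; nozzle points along its +x, to 72 mm from its axis.
- scoop: Stainless steel soil scoop with wooden handle lying on the right, 270 mm long, 73 mm wide, 30 mm high; a bystander. Origin: on the bench under the back of the blade; blade along its +x (115 mm), handle along -x (155 mm).
Not all that is in view belongs to the job. Leave any white look-alike of the pot_large alone.

How it is judged:
At the end, for the whole second after the job is handed in: Each round pot stands upright (within 0.1 rad) and at rest on the floor of the saucer of its own size (its base less than 8 mm above the saucer's underside), its axis within 14 mm of the saucer's centre; each saucer lies flat on the bench (within 0.06 rad) (horizontal distance between pot_small and saucer_small below 0.014 m and z of pot_small in the frame of saucer_small between 0 and 0.008 m and angle between each of pot_small, pot_medium, pot_large's own z axis and vertical below 0.1 rad and angle between each of saucer_small, saucer_medium, saucer_large's own z axis and vertical below 0.06 rad and height (world z) of each of saucer_small, saucer_medium, saucer_large below 0.006 m and linear speed of each of pot_small, saucer_small, pot_medium, saucer_medium, pot_large, saucer_large below 0.02 m/s and horizontal distance between pot_medium and saucer_medium below 0.014 m and z of pot_medium in the frame of saucer_medium between 0 and 0.008 m and horizontal distance between pot_large and saucer_large below 0.014 m and z of pot_large in the frame of saucer_large between 0 and 0.008 m); the robot touches nothing.
It fails at once if a round pot is dropped (moves faster than 0.7 m/s, a fall of about 25 mm, with no finger on it) ((linear speed of pot_small above 0.7 m/s and contact force between the fingers and pot_small below 0.05 N) or (linear speed of pot_medium above 0.7 m/s and contact force between the fingers and pot_medium below 0.05 N) or (linear speed of pot_large above 0.7 m/s and contact force between the fingers and pot_large below 0.05 N)).
It fails at once if a saucer is moved more than 30 mm from where it stood (distance of any of saucer_small, saucer_medium, saucer_large from where it was at the start of the episode above 0.03 m).
It fails at once if a square pot, the sprayer or the scoop is moved more than 20 mm (distance of any of square_pot_a, square_pot_b, sprayer, scoop from where it was at the start of the episode above 0.02 m).
It also fails if it takes over 83 s, if anything falls off the work surface, if the arm or the gripper's body presses on something with over 40 N, if the wrist force passes 120 N, or if a joint passes its speed limit or range.

## Working session

There is one attempt and no reset: what is moved stays moved. The work goes in short steps, Python scripts to look and compute and a tool call to move; the robot and the scene stay as the last step left them, time stands still between calls to the robot, and variables do not carry over. Pictures are saved under pics/ and viewed, at most 14 in all, crops included, and the job is handed in when it is done.

Besides the shell and the picture viewer there is one more tool, called as a command line: name --pt "numbers of a row" for each row, then --argument value for the rest. carry_out: Moves the arm, as the interface text tells. Its arguments: {"type":"object","properties":{"steps":{"type":"array"}},"required":["steps"]}

```bash
mkdir -p pics; python3 - <<'E'
from plant import *
import cv2,pickle
o=get_obs();print({k:o[k] for k in('clock','eef_pos','ee_rot','opening')})
d={}
for n in('top','scene'):
    f=grab_frame(n);d[n]=f;cv2.imwrite(f'pics/{n}0.png',f['color'])
pickle.dump(d,open('f0.pkl','wb'))
E
```

```text
{'clock': 0.0, 'eef_pos': array([0.17179388, 0.60031572, 0.23050666]), 'ee_rot': array([[-9.61380313e-01,  2.75222904e-01, -4.96337492e-04],
       [ 2.75223348e-01,  9.61379043e-01, -1.56331976e-03],
       [ 4.69070593e-05, -1.63954851e-03, -9.99998655e-01]]), 'opening': 0.08563554642103481}
```

View pics/top0.png

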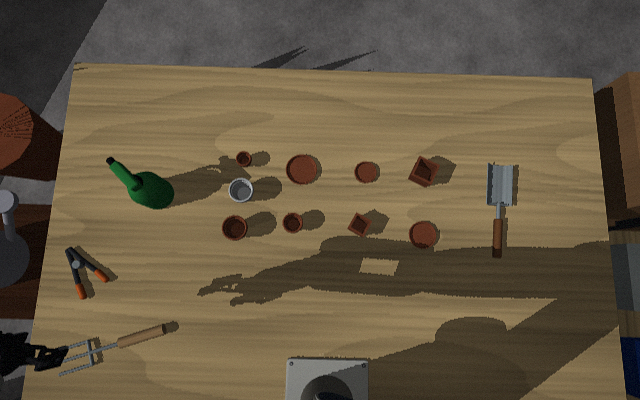

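View pics/scene0.png

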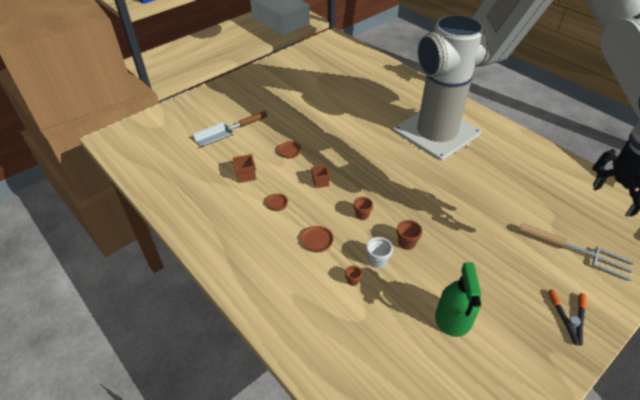

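The top view shows the small pot at (244,158), a white look-alike at (240,189), the large pot at (234,228) and the medium pot at (292,223). The saucers are large (303,169), small (367,172) and medium (424,235), and the square pots are at (358,225) and (422,171). I'll enlarge it and fit the rims.

```bash
cat > h.py <<'E'
import numpy as np,cv2
def ray(f,uv,z):
    "pixel -> world point on the plane at height z"
    K=f['camera_matrix'];R=cv2.Rodrigues(np.array(f['rvec'],float))[0];t=np.array(f['tvec'],float).ravel()
    d=R.T@np.linalg.inv(K)@[uv[0],uv[1],1];c=-R.T@t
    return c+d*(z-c[2])/d[2]
def proj(f,P):
    return cv2.projectPoints(np.atleast_2d(np.array(P,float)),np.array(f['rvec'],float),np.array(f['tvec'],float),f['camera_matrix'],None)[0][:,0]
def ring(c,r,z,n=60):
    a=np.linspace(0,2*np.pi,n);return np.c_[c[0]+r*np.cos(a),c[1]+r*np.sin(a),0*a+z]
E
python3 - <<'E'
import pickle,cv2,numpy as np
from h import *
f=pickle.load(open('f0.pkl','rb'))['top'];im=f['color']
T={'ps':((244,158),.022,.042),'pm':((292,223),.028,.052),'pl':((234,228),.034,.062),'ss':((367,172),.033,.012),'sm':((424,235),.0395,.012),'sl':((303,169),.046,.012),'white':((240,189),.034,.062)}
for k,(uv,r,z) in T.items():
    p=ray(f,uv,z);q=proj(f,ring(p,r,z));print(k,p.round(3),'px rad',(np.ptp(q,axis=0)/2).round(1))
c=cv2.resize(im[140:260,210:450],None,fx=3.33,fy=3.33,interpolation=cv2.INTER_CUBIC)
c=np.clip(c*1.5,0,255).astype('uint8')
cv2.imwrite('pics/c0.png',c)
E
```

```text
ps [0.646 0.251 0.042] px rad [7.8 7.5]
pm [0.464 0.106 0.052] px rad [10.3 10.2]
pl [0.445 0.261 0.062] px rad [12.7 12.6]
ss [ 0.624 -0.102  0.012] px rad [11.4 11. ]
sm [ 0.446 -0.264  0.012] px rad [14. 14.]
sl [0.627 0.084 0.012] px rad [15.9 15.4]
white [0.552 0.252 0.062] px rad [12.5 12.2]
```

View pics/c0.png

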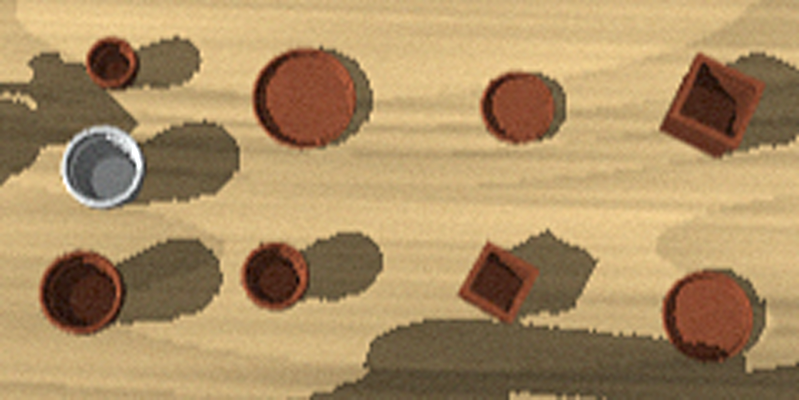

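The enlarged crop gives centres at pot_small (111,62), pot_large rim (82,291), pot_medium rim (275,275), saucer_large (305,97), saucer_small (519,107) and saucer_medium (709,315). The square rims are at (499,280) and (714,103).

```bash
python3 - <<'E'
import pickle,cv2,numpy as np
from h import *
D=pickle.load(open('f0.pkl','rb'));f=D['top'];g=D['scene']
T={'ps':((111,62),.022,.042),'pm':((275,275),.028,.052),'pl':((82,291),.034,.062),'ss':((519,107),.033,.012),'sm':((709,315),.0395,.012),'sl':((305,97),.046,.012),'sqa':((499,280),.025,.048),'sqb':((714,103),.031,.058)}
im=g['color'].copy()
s=3;im=cv2.resize(g['color'][120:300,180:440],None,fx=s,fy=s,interpolation=cv2.INTER_CUBIC)
for k,(c,r,z) in T.items():
    uv=[210+(c[0]+.5)/3.333-.5,140+(c[1]+.5)/3.333-.5]
    p=ray(f,uv,z);print(k,p.round(4))
    q=(proj(g,ring(p,r,z))-[180,120]+.5)*s-.5
    cv2.polylines(im,[q.round().astype(int)],True,(255,255,0),1)
cv2.imwrite('pics/s1.png',im)
E
```

```text
ps [0.6454 0.2534 0.042 ]
pm [0.4664 0.106  0.052 ]
pl [0.4477 0.2602 0.062 ]
ss [ 0.6242 -0.0971  0.012 ]
sm [ 0.4478 -0.2592  0.012 ]
sl [0.6276 0.0892 0.012 ]
sqa [ 0.468  -0.0776  0.048 ]
sqb [ 0.6207 -0.255   0.058 ]
```

View pics/s1.png

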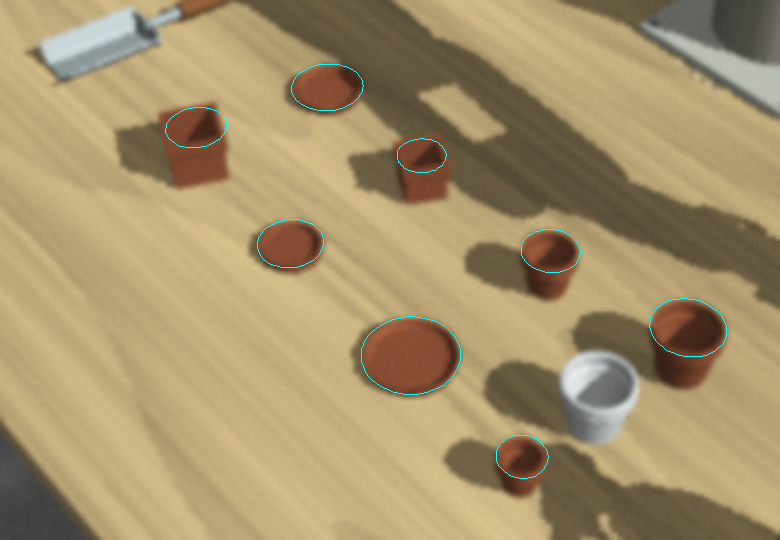

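carry_out --pt "1 0 0 0 -0.093" --pt "1 0 0 0 -0.093" --pt "1 0 0 0 -0.093" --pt "1 -2.3 -2.83 0 0" --pt "1 -2.3 -2.83 0 0" --pt "1 -2.3 -2.83 0 0" --pt "1 -2.3 -2.83 0 0" --pt "1 -2.3 -2.83 0 0" --pt "1 -2.3 -2.83 0 0" --pt "1 -2.3 -2.83 0 0" --pt "1 -2.3 -2.83 0 0" --pt "1 -2.3 -2.83 0 0"

```text
clock: 1.1
eef_pos: [0.3796, 0.3446, 0.2311]
ee_rot: [[-1.0, -0.0, -0.0], [-0.0, 1.0, -0.0], [0.0, -0.0, -1.0]]
contact_force: [0.4, 0.7, -0.1]
opening: 0.0852
grip_force: 0.0
```

carry_out --pt "1 -2.3 -2.83 0 0" --pt "1 -2.3 -2.83 0 0" --pt "1 -2.3 -2.83 0 0" --pt "1 0 0 2 0" --pt "1 0 0 2 0" --pt "1 0 0 2 0" --pt "1 0 0 0 0" --pt "1 0 0 0 0"

```text
clock: 1.77
eef_pos: [0.4473, 0.2609, 0.1705]
ee_rot: [[-1.0, -0.0, -0.003], [-0.0, 1.0, -0.001], [0.003, -0.001, -1.0]]
contact_force: [-0.5, 0.6, 0.2]
opening: 0.0854
grip_force: 0.0
```

carry_out --pt "1 0 0 2.5 0" --pt "1 0 0 2.5 0" --pt "1 0 0 2.5 0" --pt "1 0 0 2.5 0" --pt "1 0 0 2.0 0" --pt "1 0 0 1.0 0" --pt "1 0 0 1.0 0" --pt "1 0 0 0 0" --pt "0.4 0 0 0 0" --pt "0.2 0 0 0 0" --pt "0 0 0 0 0" --pt "-0.2 0 0 0 0"

```text
clock: 2.77
eef_pos: [0.449, 0.2618, 0.0334]
ee_rot: [[-1.0, -0.0, 0.002], [-0.0, 1.0, 0.001], [-0.002, 0.001, -1.0]]
contact_force: [-0.9, -1.4, 7.9]
opening: 0.0652
grip_force: 63.8
```

carry_out --pt "-0.5 0 0 0 0" --pt "-1 0 0 0 0" --pt "-1 0 0 0 0" --pt "-1 0 0 0 0"

```text
clock: 3.1
eef_pos: [0.449, 0.2618, 0.0334]
ee_rot: [[-1.0, -0.0, 0.002], [-0.0, 1.0, 0.001], [-0.002, 0.001, -1.0]]
contact_force: [-2.1, -1.5, 8.7]
opening: 0.0649
grip_force: 63.9
```

```bash
python3 - <<'E'
from plant import *
import cv2
o=get_obs();print(o['eef_pos'],o['opening'],o['grip_force'])
a=grab_frame('scene')['color'][150:290,310:450];b=grab_frame('wrist')['color']
cv2.imwrite('pics/g1.png',cv2.hconcat([cv2.resize(a,(400,400),interpolation=cv2.INTER_CUBIC),cv2.resize(b,(400,250)).copy() if 0 else cv2.copyMakeBorder(cv2.resize(b,(400,250)),0,150,0,0,0)]))
E
```

```text
[0.44900507 0.26177054 0.03336283] 0.06491773695154421 63.85575704276562
```

View pics/g1.png

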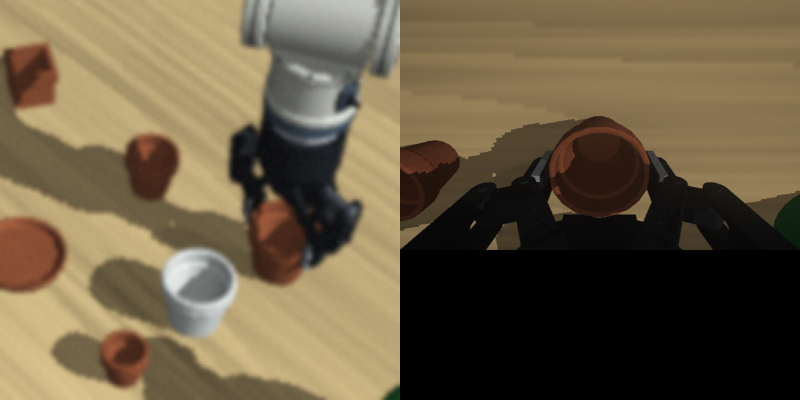

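The pot is held squarely across the collar. The pads sit either side of the rim in the wrist view, and the other pots are undisturbed. Next I lift it and carry it over.

carry_out --pt "-1 0 0 -0.5 0" --pt "-1 0 0 -1.5 0" --pt "-1 0 0 -2 0" --pt "-1 0 0 -2 0" --pt "-1 0 0 -2 0" --pt "-1 0 0 0 0" --pt "-1 0 0 0 0"

```text
clock: 3.78
eef_pos: [0.449, 0.2618, 0.1129]
ee_rot: [[-1.0, -0.0, 0.003], [-0.0, 1.0, 0.002], [-0.003, 0.002, -1.0]]
contact_force: [-0.5, -0.4, -1.1]
opening: 0.0651
grip_force: 66.8
```

carry_out --pt "-1 -1.0 -0.95 0 0" --pt "-1 -2.0 -1.9 0 0" --pt "-1 -2.0 -1.9 0 0" --pt "-1 -2.0 -1.9 0 0" --pt "-1 -2.0 -1.9 0 0" --pt "-1 -2.0 -1.9 0 0" --pt "-1 -2.0 -1.9 0 0" --pt "-1 -2.0 -1.9 0 0" --pt "-1 -2.0 -1.9 0 0" --pt "-1 -1.0 -1.1 0 0" --pt "-1 0 0 0 0" --pt "-1 0 0 0 0"

```text
clock: 4.78
eef_pos: [0.6273, 0.0884, 0.1101]
ee_rot: [[-1.0, 0.001, -0.002], [0.001, 1.0, -0.0], [0.002, -0.0, -1.0]]
contact_force: [-0.9, 0.3, -1.1]
opening: 0.0648
grip_force: 66.8
```

carry_out --pt "-1 0 0 2 0" --pt "-1 0 0 2 0" --pt "-1 0 0 1 0" --pt "-1 -0.1 0.1 0.5 0" --pt "-1 0 0 0 0" --pt "-1 0 0 0 0"

```text
clock: 5.28
eef_pos: [0.629, 0.0905, 0.0565]
ee_rot: [[-1.0, -0.001, -0.0], [-0.001, 1.0, 0.0], [0.0, 0.0, -1.0]]
contact_force: [0.3, -0.6, -1.9]
opening: 0.0649
grip_force: 66.9
```

```bash
python3 - <<'E'
from plant import *
import cv2
o=get_obs();print(o['eef_pos'],o['opening'],o['contact_force'])
a=grab_frame('scene')['color'][170:290,260:380];b=grab_frame('wrist')['color']
cv2.imwrite('pics/g2.png',cv2.hconcat([cv2.resize(a,(400,400),interpolation=cv2.INTER_CUBIC),cv2.copyMakeBorder(cv2.resize(b,(400,250)),0,150,0,0,0)]))
E
```

```text
[0.62898867 0.09046946 0.05654109] 0.06487141876438017 [ 0.33751595 -0.59875752 -1.89937506]
```

View pics/g2.png

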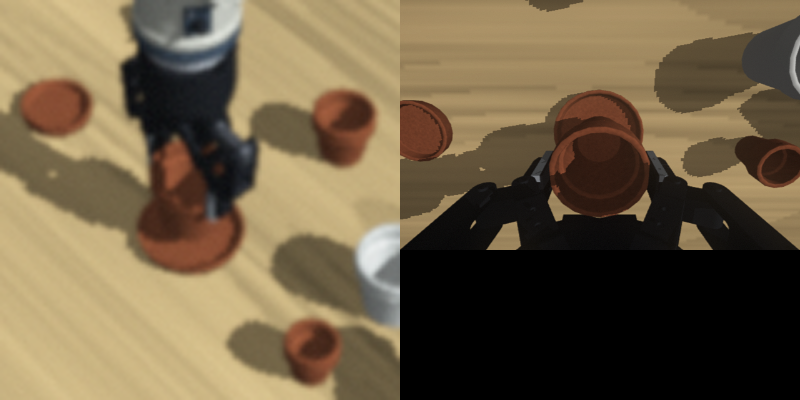

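The large pot hangs upright about 19 mm above its saucer's floor, roughly over the middle. Now I lower it slowly.

carry_out --pt "-1 0 0 0.4 0" --pt "-1 0 0 0.4 0" --pt "-1 0 0 0.4 0" --pt "-1 0 0 0.4 0" --pt "-1 0 0 0.2 0" --pt "-1 0 0 0 0" --pt "-1 0 0 0 0"

```text
clock: 5.97
eef_pos: [0.629, 0.0898, 0.0381]
ee_rot: [[-1.0, -0.0, -0.0], [-0.0, 1.0, -0.0], [0.0, -0.0, -1.0]]
contact_force: [0.2, -0.3, -1.3]
opening: 0.0646
grip_force: 66.9
```

carry_out --pt "-1 0 0 0.1 0" --pt "-1 0 0 0 0" --pt "-1 0 0 0.05 0" --pt "-1 0 0 0 0"

```text
clock: 6.3
eef_pos: [0.6295, 0.0898, 0.0375]
ee_rot: [[-1.0, -0.0, 0.001], [-0.0, 1.0, 0.0], [-0.001, 0.0, -1.0]]
contact_force: [-1.8, -0.5, 4.2]
opening: 0.065
grip_force: 67.3
```

carry_out --pt "0.6 0 0 0 0" --pt "0.7 0 0 0 0" --pt "0.85 0 0 0 0" --pt "1 0 0 0 0" --pt "1 0 0 0 0" --pt "1 0 0 -0.5 0" --pt "1 0 0 -1.5 0" --pt "1 0 0 -3 0" --pt "1 0 0 -3 0" --pt "1 0 0 -3 0" --pt "1 0 0 0 0"

```text
clock: 7.22
eef_pos: [0.6331, 0.0904, 0.1545]
ee_rot: [[-1.0, -0.0, 0.011], [-0.0, 1.0, 0.001], [-0.011, 0.001, -1.0]]
contact_force: [0.5, -0.7, 0.8]
opening: 0.0855
grip_force: 0.0
```

```bash
python3 - <<'E'
from plant import *
import cv2
o=get_obs();print(o['eef_pos'],o['ee_rot'].round(3).tolist(),o['opening'])
a=grab_frame('scene')['color'][170:290,260:380];b=grab_frame('wrist');print(b['hand_eye'].round(4).tolist());b=b['color']
cv2.imwrite('pics/g3.png',cv2.hconcat([cv2.resize(a,(400,400),interpolation=cv2.INTER_CUBIC),cv2.copyMakeBorder(cv2.resize(b,(400,250)),0,150,0,0,0)]))
E
```

```text
[0.6330978  0.09039606 0.15454173] [[-1.0, -0.0, 0.011], [-0.0, 1.0, 0.001], [-0.011, 0.001, -1.0]] 0.08547997802406275
[[-0.0004, -0.959, -0.2833, 0.0705], [1.0, 0.0, -0.0014, 0.0001], [0.0013, -0.2833, 0.959, -0.1412], [0.0, 0.0, 0.0, 1.0]]
```

View pics/g3.png

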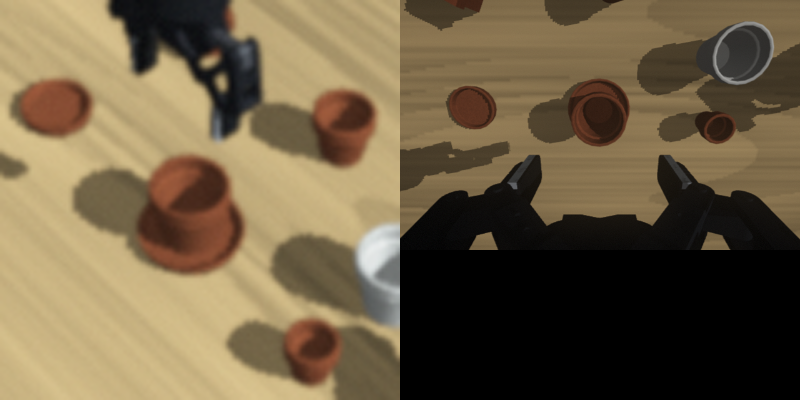

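The large pot stands upright and centred in its saucer. Next is the small pot.

carry_out --pt "1 -0.33 3.26 0 0" --pt "1 -0.33 3.26 0 0" --pt "1 -0.33 3.26 0 0" --pt "1 -0.33 3.26 0 0" --pt "1 -0.33 3.26 0 0" --pt "1 0 0 0 0" --pt "1 0 0 2.5 0" --pt "1 0 0 2.5 0" --pt "1 0 0 0 0" --pt "1 0 0 0 0"

```text
clock: 8.15
eef_pos: [0.6437, 0.2519, 0.0947]
ee_rot: [[-1.0, -0.0, -0.005], [-0.0, 1.0, -0.002], [0.005, -0.002, -1.0]]
contact_force: [0.2, 0.3, -0.0]
opening: 0.0855
grip_force: 0.0
```

carry_out --pt "1 -0.1 0.1 2 0" --pt "1 0 0 2 0" --pt "1 0 0 2 0" --pt "1 0 0 1.3 0" --pt "1 0 0 0.6 0" --pt "1 0 0 0 0" --pt "0.6 0 0 0 0" --pt "0.3 0 0 0 0" --pt "0.1 0 0 0 0" --pt "-0.1 0 0 0 0" --pt "-0.5 0 0 0 0" --pt "-1 0 0 0 0"

```text
clock: 9.15
eef_pos: [0.6475, 0.2541, 0.0196]
ee_rot: [[-1.0, -0.0, 0.002], [-0.0, 1.0, 0.001], [-0.002, 0.001, -1.0]]
contact_force: [-0.5, -0.6, 6.8]
opening: 0.0399
grip_force: 59.6
```

carry_out --pt "-1 0 0 0 0" --pt "-1 0 0 0 0" --pt "-1 0 0 0 0" --pt "-1 0 0 0 0"

```text
clock: 9.48
eef_pos: [0.6475, 0.2541, 0.0196]
ee_rot: [[-1.0, -0.0, 0.002], [-0.0, 1.0, 0.001], [-0.002, 0.001, -1.0]]
contact_force: [-0.9, -0.6, 6.0]
opening: 0.0407
grip_force: 59.6
```

```bash
python3 - <<'E'
from plant import *
import cv2
a=grab_frame('scene')['color'][190:310,290:410];b=grab_frame('wrist')['color']
cv2.imwrite('pics/g4.png',cv2.hconcat([cv2.resize(a,(400,400),interpolation=cv2.INTER_CUBIC),cv2.copyMakeBorder(cv2.resize(b,(400,250)),0,150,0,0,0)]))
E
```

```text
(no output)
```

View pics/g4.png

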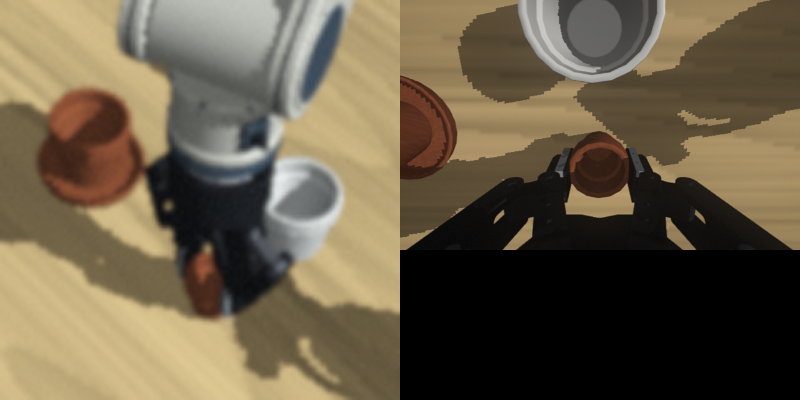

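The small pot is held, and the white pot next to it is clear. I lift it high enough to pass over the large pot.

carry_out --pt "-1 0 0 -0.5 0" --pt "-1 0 0 -1.5 0" --pt "-1 0 0 -2.5 0" --pt "-1 0 0 -2.5 0" --pt "-1 0 0 -2.5 0" --pt "-1 0 0 -2 0" --pt "-1 0 0 0 0" --pt "-1 0 0 0 0"

```text
clock: 10.25
eef_pos: [0.6476, 0.2543, 0.1355]
ee_rot: [[-1.0, -0.0, 0.004], [-0.0, 1.0, 0.001], [-0.004, 0.001, -1.0]]
contact_force: [-0.2, -0.1, -0.1]
opening: 0.0399
grip_force: 60.5
```

carry_out --pt "-1 0.2 -2 0 0" --pt "-1 0.2 -3.6 0 0" --pt "-1 0.2 -3.6 0 0" --pt "-1 0.2 -3.6 0 0" --pt "-1 0.2 -3.6 0 0" --pt "-1 0.2 -3.6 0 0" --pt "-1 0.2 -3.6 0 0" --pt "-1 0.2 -3.6 0 0" --pt "-1 0.2 -3.6 0 0" --pt "-1 0.2 -3.0 0 0" --pt "-1 0.1 -1.3 0 0" --pt "-1 0 0 0 0"

```text
clock: 11.25
eef_pos: [0.6245, -0.0999, 0.1319]
ee_rot: [[-1.0, 0.003, -0.002], [0.003, 1.0, -0.0], [0.002, -0.0, -1.0]]
contact_force: [1.5, 0.2, -0.7]
opening: 0.0404
grip_force: 60.5
```

carry_out --pt "-1 0 0 0 0" --pt "-1 0 0 2 0" --pt "-1 0 0 2 0" --pt "-1 0 0 2 0" --pt "-1 0 0 1.5 0" --pt "-1 0 0 1 0" --pt "-1 0 0 0.5 0" --pt "-1 0 0 0 0" --pt "-1 0 0 0 0"

```text
clock: 12.0
eef_pos: [0.626, -0.0965, 0.0431]
ee_rot: [[-1.0, -0.001, 0.0], [-0.001, 1.0, 0.0], [-0.0, 0.0, -1.0]]
contact_force: [-0.2, 0.1, -0.1]
opening: 0.0402
grip_force: 60.5
```

carry_out --pt "-1 0 0 0.4 0" --pt "-1 0 0 0.4 0" --pt "-1 0 0 0.4 0" --pt "-1 0 0 0.4 0" --pt "-1 0 0 0.2 0" --pt "-1 0 0 0.1 0" --pt "-1 0 0 0 0" --pt "-1 0 0 0.05 0" --pt "-1 0 0 0 0"

```text
clock: 12.75
eef_pos: [0.6259, -0.0972, 0.0237]
ee_rot: [[-1.0, -0.0, 0.001], [-0.0, 1.0, -0.0], [-0.001, -0.0, -1.0]]
contact_force: [-1.1, 0.2, 2.5]
opening: 0.0402
grip_force: 60.7
```

Contact is made at the expected height, so I release and retreat.

carry_out --pt "0.1 0 0 0 0" --pt "0.3 0 0 0 0" --pt "0.6 0 0 0 0" --pt "1 0 0 0 0" --pt "1 0 0 0 0" --pt "1 0 0 -0.5 0" --pt "1 0 0 -1.5 0" --pt "1 0 0 -3 0" --pt "1 0 0 -3 0" --pt "1 0 0 -3 0" --pt "1 0 0 -1 0" --pt "1 0 0 0 0"

```text
clock: 13.75
eef_pos: [0.628, -0.0975, 0.1479]
ee_rot: [[-1.0, -0.0, 0.007], [-0.0, 1.0, -0.001], [-0.007, -0.001, -1.0]]
contact_force: [-0.0, 0.3, 0.1]
opening: 0.0855
grip_force: 0.0
```

```bash
python3 - <<'E'
from plant import *
import cv2
print(get_obs()['eef_pos'])
a=grab_frame('scene')['color'][160:280,240:360];b=grab_frame('wrist')['color']
cv2.imwrite('pics/g5.png',cv2.hconcat([cv2.resize(a,(400,400),interpolation=cv2.INTER_CUBIC),cv2.copyMakeBorder(cv2.resize(b,(400,250)),0,150,0,0,0)]))
E
```

```text
[ 0.62797528 -0.09753553  0.14791387]
```

View pics/g5.png

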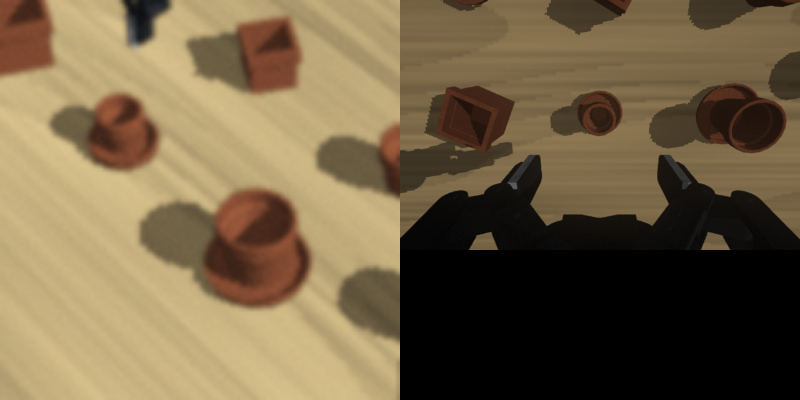

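The small pot stands upright and centred in its saucer. Next is the medium pot.

carry_out --pt "1 2.28 2.9 0 0" --pt "1 2.28 2.9 0 0" --pt "1 2.28 2.9 0 0" --pt "1 2.28 2.9 0 0" --pt "1 2.28 2.9 0 0" --pt "1 2.28 2.9 0 0" --pt "1 2.28 2.9 0 0" --pt "1 0 0 0 0" --pt "1 0 0 2.5 0" --pt "1 0 0 2.5 0" --pt "1 0 0 0 0" --pt "1 0 0 0 0"

```text
clock: 14.85
eef_pos: [0.464, 0.1053, 0.0915]
ee_rot: [[-1.0, -0.0, -0.006], [-0.0, 1.0, -0.001], [0.006, -0.001, -1.0]]
contact_force: [0.9, 0.1, -0.3]
opening: 0.0854
grip_force: 0.0
```

carry_out --pt "1 0 0.05 2 0" --pt "1 0 0 2 0" --pt "1 0 0 1.8 0" --pt "1 0 0 1 0" --pt "1 0 0 0.3 0" --pt "1 0 0 0 0" --pt "0.6 0 0 0 0" --pt "0.4 0 0 0 0" --pt "0.2 0 0 0 0" --pt "0 0 0 0 0" --pt "-0.5 0 0 0 0" --pt "-1 0 0 0 0"

```text
clock: 15.85
eef_pos: [0.4669, 0.1065, 0.0239]
ee_rot: [[-1.0, -0.0, 0.002], [-0.0, 1.0, 0.0], [-0.002, 0.0, -1.0]]
contact_force: [-1.5, -2.1, 10.2]
opening: 0.0524
grip_force: 60.4
```

carry_out --pt "-1 0 0 0 0" --pt "-1 0 0 0 0" --pt "-1 0 0 0 0"

```text
clock: 16.1
eef_pos: [0.4669, 0.1065, 0.0239]
ee_rot: [[-1.0, -0.0, 0.002], [-0.0, 1.0, 0.0], [-0.002, 0.0, -1.0]]
contact_force: [-1.7, -0.5, 10.9]
opening: 0.0523
grip_force: 60.4
```

carry_out --pt "-1 0 0 -0.5 0" --pt "-1 0 0 -1.5 0" --pt "-1 0 0 -2.5 0" --pt "-1 0 0 -2.5 0" --pt "-1 0 0 -2.5 0" --pt "-1 0 0 -2 0" --pt "-1 0 0 0 0" --pt "-1 0 0 0 0"

```text
clock: 16.77
eef_pos: [0.4667, 0.1065, 0.1387]
ee_rot: [[-1.0, -0.0, 0.003], [-0.0, 1.0, 0.001], [-0.003, 0.001, -1.0]]
contact_force: [0.0, -0.1, -0.2]
opening: 0.0523
grip_force: 62.8
```

carry_out --pt "-1 0.1 -2 0 0" --pt "-1 0.2 -3.7 0 0" --pt "-1 0.2 -3.7 0 0" --pt "-1 0.2 -3.7 0 0" --pt "-1 0.2 -3.7 0 0" --pt "-1 0.2 -3.7 0 0" --pt "-1 0.2 -3.7 0 0" --pt "-1 0.2 -3.7 0 0" --pt "-1 0.2 -3.7 0 0" --pt "-1 0.1 -3.0 0 0" --pt "-1 0.1 -2.0 0 0" --pt "-1 0 0 0 0"

```text
clock: 17.77
eef_pos: [0.4465, -0.2629, 0.1361]
ee_rot: [[-1.0, 0.003, -0.001], [0.003, 1.0, -0.0], [0.001, -0.0, -1.0]]
contact_force: [-0.4, -0.3, -0.3]
opening: 0.0524
grip_force: 62.9
```

carry_out --pt "-1 0 0 0 0" --pt "-1 0 0 2 0" --pt "-1 0 0 2 0" --pt "-1 0 0 2 0" --pt "-1 0 0 1.5 0" --pt "-1 0 0 1 0" --pt "-1 0 0 0.5 0" --pt "-1 0 0 0 0" --pt "-1 0 0 0 0"

```text
clock: 18.52
eef_pos: [0.4472, -0.2593, 0.0474]
ee_rot: [[-1.0, -0.001, -0.0], [-0.001, 1.0, 0.0], [0.0, 0.0, -1.0]]
contact_force: [-0.5, -0.7, 0.2]
opening: 0.0521
grip_force: 62.9
```

carry_out --pt "-1 0 0 0.4 0" --pt "-1 0 0 0.4 0" --pt "-1 0 0 0.4 0" --pt "-1 0 0 0.4 0" --pt "-1 0 0 0.2 0" --pt "-1 0 0 0.1 0" --pt "-1 0 0 0 0" --pt "-1 0 0 0.05 0" --pt "-1 0 0 0 0"

```text
clock: 19.27
eef_pos: [0.4471, -0.2598, 0.028]
ee_rot: [[-1.0, -0.0, 0.0], [-0.0, 1.0, -0.0], [-0.0, -0.0, -1.0]]
contact_force: [-0.1, -0.7, 1.7]
opening: 0.0521
grip_force: 63.0
```

carry_out --pt "-1 0 0 0.05 0" --pt "0.4 0 0 0 0" --pt "0.5 0 0 0 0" --pt "0.7 0 0 0 0" --pt "1 0 0 0 0" --pt "1 0 0 0 0" --pt "1 0 0 -0.5 0" --pt "1 0 0 -1.5 0" --pt "1 0 0 -3 0" --pt "1 0 0 -3 0" --pt "1 0 0 -3 0" --pt "1 0 0 -2 0"

```text
clock: 20.27
eef_pos: [0.4477, -0.2601, 0.1602]
ee_rot: [[-1.0, -0.0, 0.002], [-0.0, 1.0, -0.001], [-0.002, -0.001, -1.0]]
contact_force: [-0.3, -0.9, 0.6]
opening: 0.0856
grip_force: 0.0
```

carry_out --pt "1 2 0 -2 0" --pt "1 2 0 -2 0" --pt "1 2 0 0 0" --pt "1 0 0 0 0" --pt "1 0 0 0 0"

```text
clock: 20.68
eef_pos: [0.3866, -0.2597, 0.198]
ee_rot: [[-1.0, 0.001, 0.001], [0.001, 1.0, -0.001], [-0.001, -0.001, -1.0]]
contact_force: [0.7, -0.9, 0.0]
opening: 0.0855
grip_force: 0.0
```

```bash
python3 - <<'E'
from plant import *
import cv2
from h import *
f=grab_frame('top');g=grab_frame('scene')
S={'s':((.6242,-.0971),.033,.022,.046),'m':((.4478,-.2592),.0395,.028,.056),'l':((.6276,.0892),.046,.034,.066)}
s=3;im=cv2.resize(g['color'][120:300,180:440],None,fx=s,fy=s,interpolation=cv2.INTER_CUBIC)
for c,R,r,h in S.values():
    for rr,z in((R,.012),(r,h)):
        q=(proj(g,ring(c,rr,z))-[180,120]+.5)*s-.5
        cv2.polylines(im,[q.round().astype(int)],True,(255,255,0),1)
cv2.imwrite('pics/f1.png',im)
s=3.33;im=cv2.resize(f['color'][140:260,210:450],None,fx=s,fy=s,interpolation=cv2.INTER_CUBIC);im=np.clip(im*1.5,0,255).astype('uint8')
for c,R,r,h in S.values():
    for rr,z in((R,.012),(r,h)):
        q=(proj(f,ring(c,rr,z))-[210,140]+.5)*s-.5
        cv2.polylines(im,[q.round().astype(int)],True,(255,255,0),1)
cv2.imwrite('pics/f2.png',im)
E
```

```text
(no output)
```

View pics/f1.png

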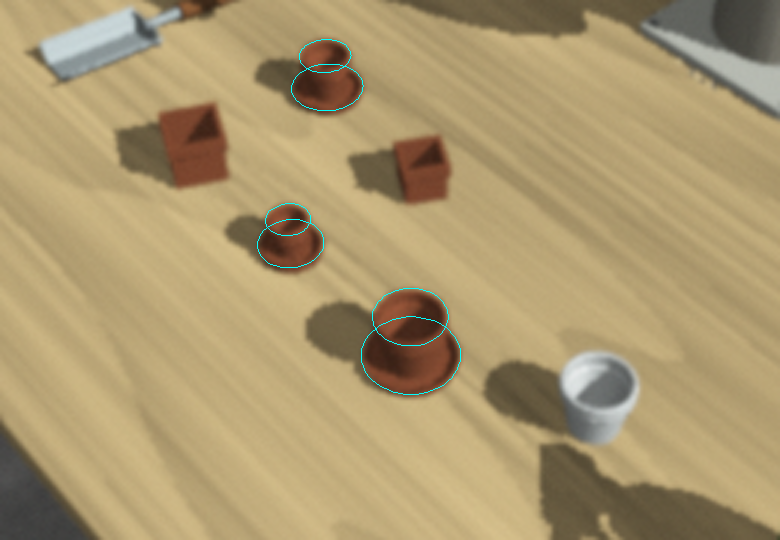

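View pics/f2.png

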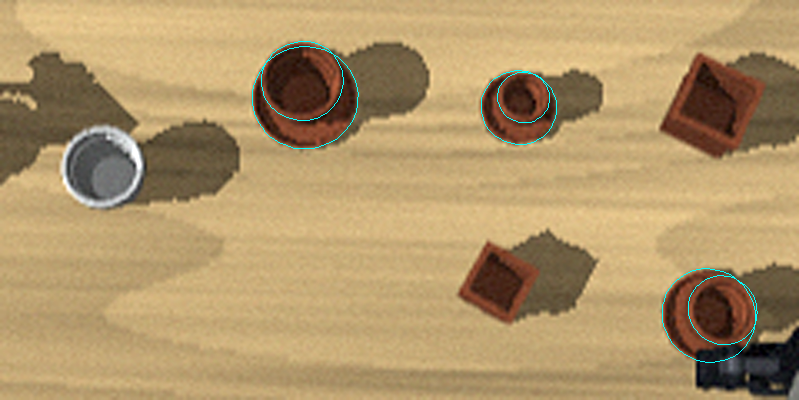

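Both views show all three pots upright. Their rims match the rings predicted for a centred pot on the saucer floor to within a couple of millimetres, the saucers haven't moved, and the gripper is clear.

```bash
python3 -c "
from plant import *
print(sign_off())"
```

```text
the job is handed in; nothing more can be done
None
```

All three round pots stand upright and centred in the saucers of their own size, the bystanders are undisturbed, and the job was handed in at about 21 s (no verdict was returned).

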